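Spin, brake and lock a washing-machine drum pulley

ROBOT

A 7-joint arm with a two-finger parallel gripper is mounted at the origin on the work surface. World frame = base frame: x ahead of the robot, y to its left, z up, the work surface at z = 0. Lengths are in mm, angles in rad, forces in N, time in s.
With the tool pointing down it reaches from about 350 to 900 mm from the base axis. Payload 8.1 kg.
Tool frame: the origin (TCP) lies midway between the tips of the shut fingers; the grasp point (between the pads) lies manip.grasp_offset behind it (manip.grasp_offset is the distance from the TCP to the grasp point, in mm); z points along the fingers, x is the direction in which the jaws open and shut, and the axes are right-handed (so a half turn about z gives the same grasp; the last joint's range is limited). The gripper opens to 92 mm and grips with 3 to 60 N. Pads are 19 mm wide; open, the fingers measure 130 mm over their backs; the gripper's body (75 mm by 190 mm) begins 47 mm behind the grasp point.
Start: joints at [-1.366, 0.434, 0.025, 1.573, -0.012, 1.134, -0.075], TCP at [189.379, 595.632, 226.742] pointing down, gripper open.
Joint ranges: [-2.62, 2.62], [-0.44, 2.09], [-1.27, 1.32], [0.08, 2.57], [-1.32, 4.46], [0.12, 2], [-2.74, 2.74]. Speed limits (rad/s): [2.22, 2.22, 3.01, 3.01, 3.14, 3.14, 3.14].

INTERFACE

Orientations are given as a unit quaternion [w, x, y, z].
In Python, from workcell import manip gives the robot as it stands. The module is installed in compiled form; this text tells all that it offers.
- The arm moves only by the tool apply_moves, never from a script. Its argument "plan" is a list of rows, each an object of numbers: "dx", "dy", "dz": the shift along the tool's x, y, z in cm; "spin": the turn about the tool's z in degrees. In form: [{"dx": .., "dy": .., "dz": .., "spin": ..}, ...]. A call has 1 to 20 rows; each row shifts and turns the pose as measured when the row begins, along the tool's axes as they then stand; what a row does not reach is not made up. A row lasts 1/12 s, in which the tool goes at most 41.7 mm and 7.16 degrees, less where a joint would pass 70% of its speed; a pose out of reach is approached as far as the arm can. A call with a gripper value outside its range is refused whole. "claw" is the opening, from -1 (shut) to 1 (fully open), so that 0 is half open, set as the call begins (left out, the last holds). The fingers move at their own pace and stop on an object; "newtons" is the grip in N (left out, the last holds). Time passes only in rows, so rows that do not move let the fingers close. It gives the time, the measured TCP pose, the force and the opening at its end, in the units of the state.
- manip.sense(): the state, without advancing time (a new reading comes with each control period).
- manip.grab_frame(name): name is "side" or "top" or "wrist"; returns the picture (384x512x3 uint8, blue, green, red); there is no depth.
- manip.camera_params(name): a dict with "fx", "fy", "cx", "cy" (pixels), "rvec" (rotation vector, rad) and "tvec" (3), from world to camera coordinates, as OpenCV has them. Camera axes: x right, y down, z forward; pixel columns grow to the right and rows downward; lengths in mm; the calibration is good to about 2 mm. The wrist camera is an equidistant fisheye: a pixel r from the principal point sees the ray r / f radians off the axis. A picture is of the moment at which its call begins: read the wrist's pose just before it. camera_params takes no time and is no camera call; for the wrist camera it gives the pose at the moment of the call.
- manip.hand_in(): hands the job in, once; it reports no verdict.
Trained networks look in the newest picture that a camera, given by its name, has taken for a name from the list of things; names that differ only in an ending like _2 or _b are one class to them, and where a whole thing is asked for, a point or a joint stands for the part that bears it (a point fixed in the world has none). Each returns a list of dicts, best first, with "p" (0 to 1); they miss things now and then, are a little off and sometimes report something else, mostly with a low value. They report only what shows in the picture. A call takes as long as a camera call.
- manip.search_frame(camera, target): "rect" ([left, top, width, height] in pixels, round what is visible of it).
- manip.regions_of(camera, target): "pixels" (384x512 bool, what is visible of it) and "rect" ([left, top, width, height] in pixels, round what is visible of it).
- manip.spot_point(camera, target): "at" ([row, column] in pixels: a listed point, or the origin of a listed thing).
The state is a dict: "t": time; "joints": joint angles; "qvel": joint speeds; "joint_efforts": joint torques, N m; "position": TCP position; "ee_rot": TCP orientation; "ft_force": force on the tool from outside, world axes, zero at the start; "wrist_torque": the same for the moment, N m; "grip_width": opening from 0.0 (shut) to 1.0 (fully open).
Only numpy, scipy, OpenCV 4.12 (cv2) and the standard library are available. Lean on these libraries where they do the work, as an engineer would, in place of code of your own. Each camera call takes 0.05 s, during which the arm holds its last target. There are 200 camera calls.

TASK

The washing machine's drum runs on new bearings: give its belt pulley a good spin so that it keeps turning on its own for a couple of seconds, then slow it with a light touch, never jamming or knocking it, and leave it at rest with its locking hole over the slot between the two tall ribs of the tub. Then take the locking pin from the tool block and put it through the hole into the slot, fully home, and let go; leave the other things on the worktop alone.

Things in the scene. Friction and masses are not known exactly. Their poses are not given: they have to be found in the camera images.
- tub: Fixed grey plastic rear tub half of a washing machine, 460 mm wide, lying face down; its back, 105 mm above this origin, has low ribs (to 119 mm), a central bearing housing (50 mm radius, to 147 mm) and two tall ribs forming the slot. Origin: on the pulley's axis, 0 to 12 mm above the worktop; x along the slot, z up.
- axle (a point): Centre of the belt pulley on its upright axis, level with its flat top face, 174 to 186 mm above the worktop. Cast aluminium wheel, 240 mm in diameter; rim 108 to 120 mm from the axis, 24 mm tall, its top flat and unbroken; hub 34 mm in radius with a bolt head 11 mm tall. This frame turns with the pulley.
- hole (a point): Mouth of the locking hole on the pulley's top face, 85 mm from the axis: 15 mm in diameter, chamfered, through one of three equal spokes (120 degrees apart, 34 mm wide, 9 mm thick, with 10 mm edge ribs below, tops flush with the rim; windows between them reach from 34 to 108 mm from the axis). Turns with the pulley: x outward, z up.
- slot (a point): Middle of the fixed locking slot, 85 mm from the axis, level with the tops of its ribs (29 mm below the pulley's top face). The slot is a channel 15 mm wide and 40 mm deep between two tall 5 mm ribs, from 56 to 198 mm from the axis, seen beyond the rim. x outward along it, y across, z up.
- pulley (a joint): Angle of the pulley, rad, without limit, growing anticlockwise seen from above; at 0 (and every full turn) the hole is over the slot. With the drum it carries it weighs about 5 kg, inertia about 0.075 kg m2, 25 % either way; slight bearing drag (0.006 N m) stops it only after many seconds and keeps it where it is left. Its metal is smooth and oily, friction with a finger about 0.2.
- pin_grip (a point): Centre of the locking pin's black handle, an upright cylinder 22 mm in diameter and 40 mm tall, with a steel shank 12 mm in diameter and 52 mm long below it. Pin 80 g, standing loose in a hole of the tool block, handle resting on the block's top 60 mm above the worktop; z up. Fully home, the handle rests on the pulley's face.
- pin_tip (a point): Tip of the locking pin: its nose is 6 mm wide and widens to the 12 mm shank within 7 mm. 72 mm below the centre of the handle; 23 mm below the tops of the slot's ribs when the pin is fully home.
- block: Wooden tool block, fixed, 60 x 120 x 60 mm, origin under its centre; its long side lies along its y, with three holes 40 mm apart in a row, the pin in the end one at +y.
- bearing: Old bearing, a loose steel ring 62 mm in diameter and 16 mm tall; leave it alone.
- spanner: Spanner 180 mm long lying flat, loose; leave it alone.
- jar: Glass jar with a metal cap, 68 mm in diameter, 85 mm tall, loose; leave it alone.
- mug: White mug, 80 mm in diameter, 90 mm tall, loose; leave it alone.

How it is judged (in metres and radians):
On the way, in this order (a step that is already met when the one before it is completed fails the run):
1. the pulley runs free: it turns at more than 0.3 rad/s, touched by nothing, for one second ((velocity of joint pulley above 0.3 rad/s or velocity of joint pulley below -0.3 rad/s) and contact force between anything else and pulley below 0.1 N), for 1 s.
2. the gripper touches the pulley while it is still turning ((velocity of joint pulley above 0.08 rad/s or velocity of joint pulley below -0.08 rad/s) and contact force between the fingers and pulley above 0.3 N), for 0.06 s.
3. the pulley is at rest, untouched, with its hole within 6 mm of the slot's middle (horizontal distance between hole and slot below 0.006 m and velocity of joint pulley between -0.05 and 0.05 rad/s and contact force between anything else and pulley below 0.1 N), for 0.3 s.
At the end, for the whole second after the job is handed in: The pin stands in the pulley's locking hole (handle's axis within 6 mm of the hole's, less than 0.15 rad from upright), its handle down on the pulley's face to within 4 mm, its tip between the two tall ribs, at least 18 mm below their tops; the pulley is at rest and the pin released (z of pin_tip in the frame of slot below -0.018 m and y of pin_tip in the frame of slot between -0.005 and 0.005 m and z of pin_grip in the frame of hole below 0.024 m and horizontal distance between pin_grip and hole below 0.006 m and angle between pin_grip's own z axis and vertical below 0.15 rad and velocity of joint pulley between -0.05 and 0.05 rad/s); the robot touches nothing.
It fails at once if the pulley is jammed, knocked or pressed hard (more than 25 N on it) (contact force between anything else and pulley above 25 N).
It fails at once if a bystander is moved by more than 30 mm (distance of any of bearing, spanner, jar, mug from where it was at the start of the episode above 0.03 m).
It also fails if it takes over 72 s, if anything falls off the work surface, if the arm or the gripper's body presses on something with over 40 N, if the wrist force passes 120 N, or if a joint passes its speed limit or range.

## Working session

There is one attempt and no reset: what is moved stays moved. The work goes in short steps, Python scripts to look and compute and a tool call to move; the robot and the scene stay as the last step left them, time stands still between calls to the robot, and variables do not carry over. Pictures are saved under pics/ and viewed, about 8 in all and at most 12, crops included, and the job is handed in when it is done.

Besides the shell and the picture viewer there is one more tool, called after "Emit:" as name([rows], argument=value, ...), one row to a line, values as JSON. apply_moves: Moves the arm, as the interface text tells. Its arguments: {"type":"object","properties":{"plan":{"type":"array","items":{"type":"object","properties":{"dx":{"type":"number"},"dy":{"type":"number"},"dz":{"type":"number"},"spin":{"type":"number"}}}},"claw":{"type":"number"},"newtons":{"type":"number"}},"required":["plan"]}

```bash
mkdir -p pics; cat > h.py <<'E'
import numpy as np, cv2
from workcell import manip
from scipy.spatial.transform import Rotation as R
def ray(cam,px,P=None):
    P=P or manip.camera_params(cam)
    Rm=cv2.Rodrigues(np.array(P['rvec'],float))[0]; t=np.array(P['tvec'],float).ravel()
    r,c=px; x=(c-P['cx'])/P['fx']; y=(r-P['cy'])/P['fy']
    if cam=='wrist':
        th=np.hypot(x,y); s=np.sin(th)/max(th,1e-9); d=np.array([x*s,y*s,np.cos(th)])
    else: d=np.array([x,y,1.])
    return -Rm.T@t, Rm.T@d
def atz(cam,px,z,P=None):
    o,d=ray(cam,px,P); return o+d*(z-o[2])/d[2]
def tri(a,b):
    (o1,d1),(o2,d2)=a,b
    d1=d1/np.linalg.norm(d1); d2=d2/np.linalg.norm(d2)
    s=np.linalg.lstsq(np.c_[d1,-d2],o2-o1,rcond=None)[0]
    p,q=o1+s[0]*d1,o2+s[1]*d2
    return (p+q)/2, np.linalg.norm(p-q)
E
python3 - <<'E'
from h import *
np.set_printoptions(precision=2,suppress=True)
s=manip.sense(); print(s['t'],s['position'],s['ee_rot'],manip.grasp_offset,s['grip_width'])
print(R.from_quat(np.roll(s['ee_rot'],-1)).as_matrix())
fs={}
for c in ['side','top']:
    f=manip.grab_frame(c); fs[c]=f; cv2.imwrite(f'pics/{c}0.png',f)
rs={}
for n in ['axle','hole','slot','pin_grip','block','tub']:
    for c in ['side','top']:
        r=manip.spot_point(c,n)[:2]; 
        print(n,c,[(np.round(a['at'],1).tolist(),round(a['p'],2)) for a in r])
        if r: rs[n,c]=ray(c,r[0]['at'])
    if (n,'side') in rs and (n,'top') in rs: print(n,*tri(rs[n,'side'],rs[n,'top']))
for c in ['side','top']: print(c,ray(c,(192,256)))
cv2.imwrite('pics/both.png',cv2.resize(np.hstack([fs['side'],fs['top']]),(800,300)))
print(manip.sense()['t'])
E
```

```text
0.0 [189.24 595.11 225.95] [ 0.    0.81  0.59 -0.  ] 18.8 0.9985581600077789
[[ 0.3   0.95 -0.  ]
 [ 0.95 -0.3  -0.  ]
 [-0.    0.   -1.  ]]
axle side [([207.3, 271.6], 0.98)]
axle top [([174.3, 312.9], 0.42)]
axle [ 564.97 -154.43  211.13] 70.57531339835563
hole side [([215.6, 297.4], 0.87)]
hole top [([175.5, 314.2], 0.8)]
hole [ 600.85 -178.67  168.81] 1.428069643469158
slot side [([206.6, 302.7], 0.88)]
slot top [([166.5, 301.0], 0.86)]
slot [ 632.4  -147.53  159.83] 15.827373973744496
pin_grip side [([152.9, 184.2], 0.46)]
pin_grip top [([234.7, 128.2], 0.46)]
pin_grip [436.99 343.61  75.9 ] 19.814776948310744
block side [([174.8, 191.0], 0.86), ([359.2, 281.9], 0.49)]
block top [([230.1, 152.8], 0.74)]
block [443.71 299.59  -4.32] 8.734901715378335
tub side [([245.7, 270.3], 0.86)]
tub top [([199.3, 290.3], 0.69)]
tub [ 545.1  -130.49   -3.64] 1.1690993321242096
side (array([  69.24, -842.48, 1158.04]), array([ 0.35,  0.59, -0.73]))
top (array([ 483.9 ,  -32.09, 1104.17]), array([ 0.07,  0.01, -1.  ]))
0.7
```

View pics/top0.png

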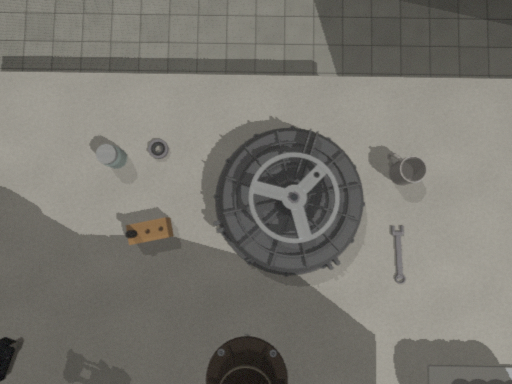

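View pics/side0.png

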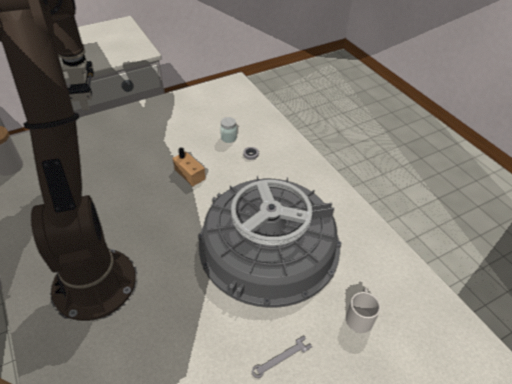

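The top view shows the pulley centred near (row 197, col 294). The hole is at (175, 317) and the slot ribs show beyond the rim near (140, 311). The block is at (230, 150), with the pin at its left end, (234, 131). Next I'll fit the rim and enlarge it.

```bash
python3 - <<'E'
from h import *
np.set_printoptions(precision=1,suppress=True)
f=cv2.imread('pics/top0.png'); P=manip.camera_params('top')
# rectify at z=180 : 1mm/px
A=np.array([atz('top',p,180,P)[:2] for p in [(0,0),(0,511),(383,511),(383,0)]],np.float32)
# world->img px : col=(y0-y), row=(x0-x)
x0,y0=760,110;S=2.0
dst=np.float32([[ (y0-a[1])*S,(x0-a[0])*S] for a in A])
H=cv2.getPerspectiveTransform(np.float32([[0,0],[511,0],[511,383],[0,383]]),dst)
W=cv2.warpPerspective(f,H,(800,600),flags=cv2.INTER_CUBIC); cv2.imwrite('pics/rect.png',W)
g=cv2.GaussianBlur(cv2.cvtColor(W,cv2.COLOR_BGR2GRAY),(5,5),0)
c=cv2.HoughCircles(g,cv2.HOUGH_GRADIENT,1,20,param1=80,param2=30,minRadius=225,maxRadius=255)
print([(x0-b[1]/S,y0-b[0]/S,b[2]/S) for b in c[0][:3]] if c is not None else None)
for n,px,z in [('hole',(175.5,314.2),180),('pin',(234.7,128.2),80),('blk',(230.1,152.8),0)]: print(n,atz('top',px,z,P))
E
```

```text
None
hole [ 598.8 -176.6  180. ]
pin [428.7 347.6  80. ]
blk [440.1 300.6   0. ]
```

View pics/rect.png

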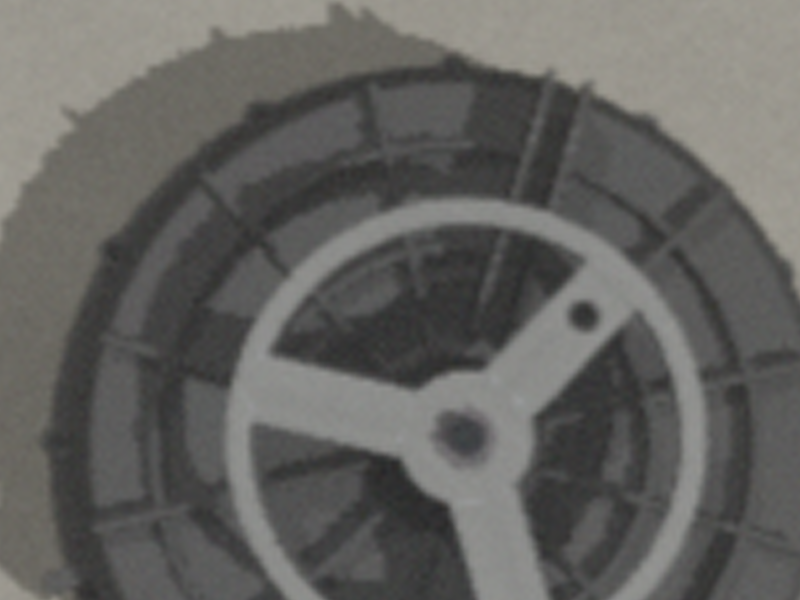

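```bash
cat >> h.py <<'E'
def yaw(s=None):
    s=s or manip.sense(); m=R.from_quat(np.roll(s['ee_rot'],-1)).as_matrix(); return np.degrees(np.arctan2(m[1,0],m[0,0]))
def delta(x,y,z=None,yw=None):
    "cm in tool axes + spin deg needed (spin: apply after shift)"
    s=manip.sense(); m=R.from_quat(np.roll(s['ee_rot'],-1)).as_matrix(); p=np.array(s['position'])
    d=m.T@(np.array([x,y,p[2] if z is None else z])-p)/10
    a=None
    if yw is not None: a=-((yw-yaw(s)+90)%180-90)
    print('t',round(s['t'],2),'pos',p.round(1),'yaw',round(yaw(s),1),'d cm',d.round(2),'spin',a and round(a,1),'F',np.round(s['ft_force'],1),'grip',round(s['grip_width'],3))
E
```

Emit:
apply_moves([
  {"dx": -2.8,"dy": 2.88,"dz": -0.4},
  {"dx": -2.8,"dy": 2.88,"dz": -0.4},
  {"dx": -2.8,"dy": 2.88,"dz": -0.4},
  {"dx": -2.8,"dy": 2.88,"dz": -0.4},
  {"dx": -2.8,"dy": 2.88,"dz": -0.4},
  {"dx": -2.8,"dy": 2.88,"dz": -0.4},
  {"dx": -2.8,"dy": 2.88,"dz": -0.4},
  {"dx": -2.8,"dy": 2.88,"dz": -0.4},
  {"dx": -2.8,"dy": 2.88,"dz": -0.4},
  {"dx": -2.8,"dy": 2.88,"dz": -0.4},
  {"dx": -2.8,"dy": 2.88,"dz": -0.4},
  {"dx": -2.8,"dy": 2.88,"dz": -0.4},
  {"dx": -2.8,"dy": 2.88,"dz": -0.4},
  {"dx": -2.8,"dy": 2.88,"dz": -0.4},
  {"dx": -2.8,"dy": 2.88,"dz": -0.4},
  {"dx": -2.8,"dy": 2.88,"dz": -0.4},
], claw=0.5, newtons=3)

```text
schema error: expected keys dx, dy, dz, spin
```

```bash
python3 -c "
from h import *
delta(599,-178.7,300,46.4)"
```

```text
t 0.7 pos [189.4 595.6 226.7] yaw 72.4 d cm [-61.38  62.5   -7.33] spin 26.0 F [1.5 0.1 0.4] grip 0.997
```

Emit:
apply_moves([
  {"dx": -2.8,"dy": 2.88,"dz": -0.4,"spin": 0},
  {"dx": -2.8,"dy": 2.88,"dz": -0.4,"spin": 0},
  {"dx": -2.8,"dy": 2.88,"dz": -0.4,"spin": 0},
  {"dx": -2.8,"dy": 2.88,"dz": -0.4,"spin": 0},
  {"dx": -2.8,"dy": 2.88,"dz": -0.4,"spin": 0},
  {"dx": -2.8,"dy": 2.88,"dz": -0.4,"spin": 0},
  {"dx": -2.8,"dy": 2.88,"dz": -0.4,"spin": 0},
  {"dx": -2.8,"dy": 2.88,"dz": -0.4,"spin": 0},
  {"dx": -2.8,"dy": 2.88,"dz": -0.4,"spin": 0},
  {"dx": -2.8,"dy": 2.88,"dz": -0.4,"spin": 0},
  {"dx": -2.8,"dy": 2.88,"dz": -0.4,"spin": 0},
  {"dx": -2.8,"dy": 2.88,"dz": -0.4,"spin": 0},
  {"dx": -2.8,"dy": 2.88,"dz": -0.4,"spin": 0},
  {"dx": -2.8,"dy": 2.88,"dz": -0.4,"spin": 0},
  {"dx": -2.8,"dy": 2.88,"dz": -0.4,"spin": 0},
  {"dx": -2.8,"dy": 2.88,"dz": -0.4,"spin": 0},
  {"dx": -2.8,"dy": 2.88,"dz": -0.4,"spin": 0},
  {"dx": -2.8,"dy": 2.88,"dz": -0.4,"spin": 0},
], claw=0.5, newtons=3)

```text
t: 2.2
position: [537.5, -53.3, 299.5]
ee_rot: [-0.003, 0.802, 0.598, 0.005]
ft_force: [0.3, 0.4, -1.1]
grip_width: 0.748
```

```bash
python3 -c "
from h import *
delta(599,-178.7,300,46.4)"
```

```text
t 2.2 pos [537.5 -53.3 299.5] yaw 73.4 d cm [-10.26   9.48  -0.15] spin 27.0 F [ 0.3  0.4 -1.1] grip 0.748
```

Emit:
apply_moves([
  {"dx": -2.56,"dy": 2.37,"dz": 0,"spin": 0},
  {"dx": -2.56,"dy": 2.37,"dz": 0,"spin": 0},
  {"dx": -2.56,"dy": 2.37,"dz": 0,"spin": 0},
  {"dx": -2.56,"dy": 2.37,"dz": 0,"spin": 0},
  {"dx": 0,"dy": 0,"dz": 0,"spin": 6.8},
  {"dx": 0,"dy": 0,"dz": 0,"spin": 6.8},
  {"dx": 0,"dy": 0,"dz": 0,"spin": 6.8},
  {"dx": 0,"dy": 0,"dz": 0,"spin": 6.8},
  {"dx": 0,"dy": 0,"dz": 0,"spin": 0},
])

```text
t: 2.95
position: [602.9, -200.1, 299.3]
ee_rot: [0.0, 0.925, 0.379, 0.004]
ft_force: [0.3, 0.3, 0.0]
grip_width: 0.752
```

```bash
python3 - <<'E'
from h import *
np.set_printoptions(precision=1,suppress=True)
delta(599,-178.7,300,46.4)
P=manip.camera_params('wrist'); f=manip.grab_frame('wrist')
import pickle; pickle.dump(P,open('w1.pkl','wb')); cv2.imwrite('pics/w1.png',f)
for n,z in [('axle',180),('hole',180),('slot',151)]:
    for a in manip.spot_point('wrist',n)[:2]: print(n,a['at'],a['p'],atz('wrist',a['at'],z,P))
print(ray('wrist',(192,256),P),P['fx'])
E
```

```text
t 2.95 pos [ 602.9 -200.1  299.3] yaw 44.5 d cm [ 1.2 -1.8 -0.1] spin -1.9 F [0.3 0.3 0. ] grip 0.752
axle [79.8, 268.8] 0.7 [ 541.9 -119.4  180. ]
hole [172.1, 269.0] 0.81 [ 603.6 -181.1  180. ]
slot [157.1, 301.1] 0.89 [ 622.5 -149.9  151. ]
(array([ 544.1, -141.8,  456.4]), array([ 0.2, -0.2, -1. ])) 297.3186396354542
```

View pics/w1.png

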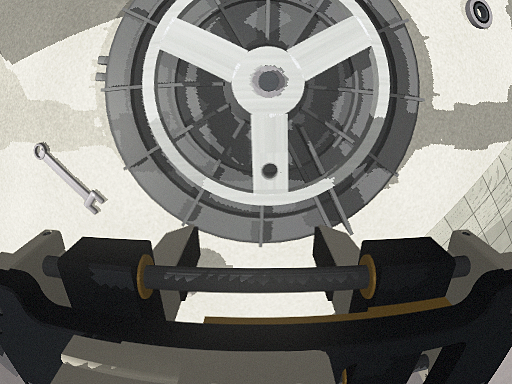

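```bash
cat >> h.py <<'E'
def project(cam,X,P):
    X=np.atleast_2d(X); Rm=cv2.Rodrigues(np.array(P['rvec'],float))[0]; c=X@Rm.T+np.array(P['tvec'],float).ravel()
    if cam=='wrist':
        rr=np.hypot(c[:,0],c[:,1]); th=np.arctan2(rr,c[:,2]); x=th*c[:,0]/rr; y=th*c[:,1]/rr
    else: x,y=c[:,0]/c[:,2],c[:,1]/c[:,2]
    return np.c_[P['cx']+P['fx']*x,P['cy']+P['fy']*y].astype(np.float32)
def rectify(cam,f,P,z,x0,y0,S,w,h):
    "image rows: x decreasing from x0, cols: y decreasing from y0"
    j,i=np.meshgrid(np.arange(w),np.arange(h))
    X=np.c_[(x0-i/S).ravel(),(y0-j/S).ravel(),np.full(i.size,z)]
    m=project(cam,X,P).reshape(h,w,2)
    return cv2.remap(f,m[...,0],m[...,1],cv2.INTER_CUBIC)
E
python3 - <<'E'
from h import *
import pickle
from scipy.optimize import least_squares
P=pickle.load(open('w1.pkl','rb')); f=cv2.imread('pics/w1.png')
g=cv2.GaussianBlur(cv2.cvtColor(f,cv2.COLOR_BGR2GRAY),(3,3),0).astype(np.float32)
for z in [174,177,180,183,186]:
    c=np.array([542,-121.]);
    for it in range(4):
        pts=[]
        for a in np.radians(np.arange(0,360,2)):
            r=np.arange(112,132,.5); X=np.c_[c[0]+r*np.cos(a),c[1]+r*np.sin(a),np.full(r.size,z)]
            m=project('wrist',X,P)
            if m.min()<2 or m[:,0].max()>509 or m[:,1].max()>215: continue
            v=cv2.remap(g,m[:,0],m[:,1],cv2.INTER_LINEAR).ravel(); d=np.diff(v)
            k=d.argmin()
            if d[k]<-6: pts.append(X[k,:2]+.25*np.array([np.cos(a),np.sin(a)]))
        pts=np.array(pts)
        s=least_squares(lambda q:np.hypot(*(pts-q[:2]).T)-q[2],[*c,120],loss='soft_l1'); c=s.x[:2]
    print(z,s.x.round(1),len(pts),np.abs(s.fun).mean().round(2))
w=rectify('wrist',f,P,180,680,-20,4.5,780,600); cv2.imwrite('pics/w1r.png',w)
E
```

```text
174 [ 542.2 -120.6  122.3] 131 0.36
177 [ 542.1 -120.8  121.1] 131 0.36
180 [ 542.2 -121.   119.7] 123 0.3
183 [ 542.2 -121.3  118.5] 119 0.38
186 [ 542.3 -121.5  117.1] 115 0.27
```

View pics/w1r.png

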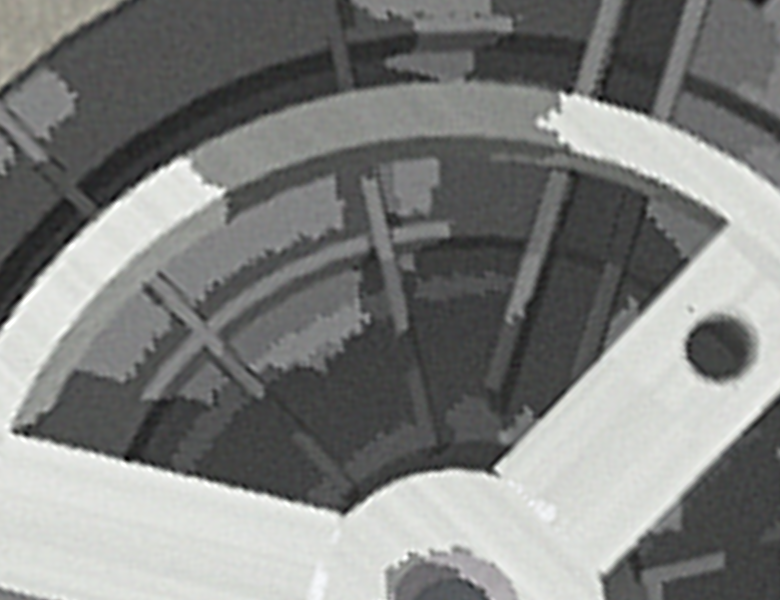

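Emit:
apply_moves([
  {"dx": 0.7,"dy": -1.2,"dz": 1.5,"spin": -1.1},
  {"dx": 0.5,"dy": -0.9,"dz": 2.5,"spin": 0},
  {"dx": 0.16,"dy": -0.3,"dz": 2.5,"spin": 0},
  {"dx": 0,"dy": 0,"dz": 1.5,"spin": 0},
  {"dx": 0,"dy": 0,"dz": 1,"spin": 0},
  {"dx": 0,"dy": 0,"dz": 0.3,"spin": 0},
  {"dx": 0,"dy": 0,"dz": 0,"spin": 0},
])

```text
t: 3.73
position: [597.3, -170.7, 205.6]
ee_rot: [0.001, 0.915, 0.402, 0.008]
ft_force: [0.2, -0.1, 0.4]
grip_width: 0.751
```

```bash
python3 - <<'E'
from h import *
delta(595.8,-173.5,166,45.6)
E
```

```text
t 3.73 pos [ 597.3 -170.7  205.6] yaw 47.4 d cm [-0.36  0.04  3.96] spin 1.8 F [ 0.2 -0.1  0.4] grip 0.751
```

Emit:
apply_moves([
  {"dx": -0.2,"dy": 0,"dz": 1,"spin": 1.2},
  {"dx": -0.1,"dy": 0,"dz": 1.2,"spin": 0},
  {"dx": 0,"dy": 0,"dz": 1,"spin": 0},
  {"dx": 0,"dy": 0,"dz": 0.4,"spin": 0},
  {"dx": 0,"dy": 0,"dz": 0,"spin": 0},
])

```text
t: 4.15
position: [597.3, -174.5, 168.7]
ee_rot: [0.002, 0.92, 0.392, 0.009]
ft_force: [-0.3, 0.6, 0.1]
grip_width: 0.748
```

```bash
python3 - <<'E'
from h import *
delta(595.8,-173.5,166,45.6)
E
```

```text
t 4.15 pos [ 597.3 -174.5  168.7] yaw 46.2 d cm [-0.03 -0.18  0.27] spin 0.6 F [-0.3  0.6  0.1] grip 0.748
```

Emit:
apply_moves([
  {"dx": 0.25,"dy": -0.03,"dz": 0.1,"spin": -1.9},
  {"dx": 0.25,"dy": -0.03,"dz": 0.1,"spin": -1.9},
  {"dx": 0.25,"dy": -0.03,"dz": 0,"spin": -1.9},
  {"dx": 0.2,"dy": -0.02,"dz": 0,"spin": -1.5},
  {"dx": 0.1,"dy": -0.01,"dz": 0,"spin": -0.8},
  {"dx": 0.1,"dy": -0.01,"dz": 0,"spin": -0.8},
  {"dx": 0.1,"dy": -0.01,"dz": 0,"spin": -0.8},
])

```text
t: 4.73
position: [605.1, -164.2, 167.1]
ee_rot: [0.004, 0.881, 0.472, 0.009]
ft_force: [1.0, -0.1, -0.7]
grip_width: 0.748
```

```bash
python3 - <<'E'
from h import *
delta(595.8,-173.5,166,45.6)
p=np.array(manip.sense()['position'][:2])-[542.2,-121]; print(np.hypot(*p),np.degrees(np.arctan2(p[1],p[0])))
E
```

```text
t 4.73 pos [ 605.1 -164.2  167.1] yaw 56.4 d cm [-1.29 -0.26  0.09] spin 10.8 F [ 1.  -0.1 -0.7] grip 0.748
76.26253755317775 -34.48094861976755
```

Emit:
apply_moves([
  {"dx": 0.13,"dy": -0.01,"dz": 0,"spin": -1.0},
  {"dx": 0.13,"dy": -0.01,"dz": 0,"spin": -1.0},
  {"dx": 0.16,"dy": -0.01,"dz": 0,"spin": -1.2},
  {"dx": 0.2,"dy": -0.01,"dz": 0,"spin": -1.5},
  {"dx": 0.25,"dy": -0.02,"dz": 0,"spin": -1.9},
  {"dx": 0.31,"dy": -0.02,"dz": 0,"spin": -2.3},
  {"dx": 0.36,"dy": -0.02,"dz": 0,"spin": -2.7},
  {"dx": 0.41,"dy": -0.03,"dz": 0,"spin": -3.1},
  {"dx": 0.47,"dy": -0.03,"dz": 0,"spin": -3.5},
  {"dx": 0.51,"dy": -0.03,"dz": 0,"spin": -3.8},
  {"dx": 0.51,"dy": -0.03,"dz": 0,"spin": -3.8},
  {"dx": 0.15,"dy": -0.02,"dz": -0.5,"spin": -1.0},
  {"dx": 0.1,"dy": 0,"dz": -2.5,"spin": 0},
  {"dx": 0,"dy": 0,"dz": -3,"spin": 0},
  {"dx": 0,"dy": 0,"dz": -1.5,"spin": 0},
], claw=0.5)

```text
t: 5.98
position: [612.2, -127.6, 241.5]
ee_rot: [0.004, 0.736, 0.677, 0.005]
ft_force: [-1.0, 0.3, 0.3]
grip_width: 0.756
```

```bash
cat >> h.py <<'E'
C=np.array([542.2,-121.])
def ang(cam='top',n=1,every=None):
    for i in range(n):
        s=manip.sense(); P=manip.camera_params(cam); manip.grab_frame(cam)
        r=manip.spot_point(cam,'hole')
        for a in r[:2]:
            p=atz(cam,a['at'],180,P)[:2]-C
            print('t',round(s['t'],3),'r',np.hypot(*p).round(1),'ang',np.degrees(np.arctan2(p[1],p[0])).round(1),'p',round(a['p'],2))
E
python3 - <<'E'
from h import *
p=np.array(manip.sense()['position'][:2])-C; print(np.hypot(*p),np.degrees(np.arctan2(p[1],p[0])))
ang('wrist',2); ang('side',2)
delta(0,0,0,0)
E
```

```text
70.34317192383251 -5.389004474859942
t 5.983 r 85.2 ang -3.8 p 0.69
t 6.083 r 86.6 ang 1.6 p 0.78
t 6.183 r 71.9 ang 3.6 p 0.86
t 6.283 r 79.6 ang -0.1 p 0.74
t 6.283 r 83.3 ang -36.4 p 0.16
t 6.38 pos [ 610.9 -127.3  237.3] yaw 85.3 d cm [  7.62 -62.1   23.29] spin 85.3 F [-0.1  0.1 -0.3] grip 0.751
```

Emit:
apply_moves([
  {"dx": 0,"dy": 1.2,"dz": 0,"spin": 0},
  {"dx": 0,"dy": 1.5,"dz": 0.5,"spin": 0},
  {"dx": 0,"dy": 1,"dz": 1,"spin": 0},
  {"dx": 0,"dy": 0.4,"dz": 1,"spin": 0},
  {"dx": 0,"dy": 0,"dz": 1,"spin": 0},
  {"dx": 0,"dy": 0,"dz": 0.5,"spin": 0},
  {"dx": 0,"dy": 0,"dz": 0.2,"spin": 0},
  {"dx": 0,"dy": 0,"dz": 0,"spin": 0},
  {"dx": 0,"dy": 0,"dz": 0,"spin": 0},
  {"dx": 0,"dy": 0,"dz": 0,"spin": 0},
  {"dx": 0,"dy": 0,"dz": 0,"spin": 0},
  {"dx": 0,"dy": 0,"dz": 0,"spin": 0},
], claw=-1)

```text
t: 7.38
position: [648.9, -130.6, 187.1]
ee_rot: [-0.001, 0.736, 0.677, 0.0]
ft_force: [-0.4, -0.2, 0.7]
grip_width: 0.003
```

```bash
python3 - <<'E'
from h import *
delta(655.8,-131,190,85.3)
p=np.array(manip.sense()['position'][:2])-C; print(np.hypot(*p),np.degrees(np.arctan2(p[1],p[0])))
ang('wrist',2)
E
```

```text
t 7.38 pos [ 648.9 -130.6  187.1] yaw 85.2 d cm [ 0.02  0.69 -0.29] spin -0.1 F [-0.4 -0.2  0.7] grip 0.003
107.10577594573324 -5.165325850178152
t 7.383 r 83.6 ang 59.8 p 0.61
t 7.483 r 85.2 ang 65.2 p 0.98
```

Emit:
apply_moves([
  {"dx": 0,"dy": 0.35,"dz": 0.1,"spin": 0},
  {"dx": 0,"dy": 0.25,"dz": 0.1,"spin": 0},
  {"dx": 0,"dy": 0.05,"dz": 0.1,"spin": 0},
  {"dx": 0,"dy": 0,"dz": 0.1,"spin": 0},
  {"dx": 0,"dy": 0,"dz": 0.1,"spin": 0},
  {"dx": 0,"dy": 0,"dz": 0.1,"spin": 0},
])

```text
t: 8.08
position: [656.6, -131.2, 180.6]
ee_rot: [-0.001, 0.736, 0.677, 0.0]
ft_force: [-0.1, -0.3, -0.2]
grip_width: 0.001
```

Emit:
apply_moves([
  {"dx": 0,"dy": 0,"dz": 0.1,"spin": 0},
  {"dx": 0,"dy": 0,"dz": 0.1,"spin": 0},
])

```text
t: 8.25
position: [657.6, -129.6, 180.3]
ee_rot: [-0.001, 0.736, 0.677, 0.002]
ft_force: [-4.4, 1.1, 10.8]
grip_width: 0.007
```

Emit:
apply_moves([
  {"dx": 0,"dy": 0,"dz": 0.1,"spin": 0},
  {"dx": 0,"dy": 0,"dz": 0.1,"spin": 0},
])

```text
t: 8.42
position: [657.7, -129.6, 180.4]
ee_rot: [-0.001, 0.736, 0.677, 0.002]
ft_force: [-2.8, 0.6, 6.8]
grip_width: 0.005
```

Emit:
apply_moves([
  {"dx": 0,"dy": 0,"dz": 0.08,"spin": 0},
  {"dx": 0,"dy": 0,"dz": 0.08,"spin": 0},
  {"dx": 0,"dy": 0,"dz": 0.08,"spin": 0},
  {"dx": 0,"dy": 0,"dz": 0.04,"spin": 0},
  {"dx": 0,"dy": 0,"dz": 0.0,"spin": 0},
])

```text
t: 8.83
position: [657.6, -130.4, 180.5]
ee_rot: [-0.0, 0.736, 0.677, 0.003]
ft_force: [-1.0, -0.2, 0.2]
grip_width: 0.007
```

```bash
python3 - <<'E'
from h import *
delta(655.8,-131,190,85.3)
ang('wrist',3)
E
```

```text
t 8.83 pos [ 657.6 -130.4  180.5] yaw 85.2 d cm [-0.07 -0.17 -0.95] spin -0.1 F [-1.  -0.2  0.2] grip 0.007
t 8.833 r 82.4 ang 91.8 p 0.58
t 8.933 r 83.3 ang 94.2 p 0.64
t 9.033 r 83.3 ang 92.7 p 0.77
```

Emit:
apply_moves([
  {"dx": 0,"dy": 0,"dz": -1.5,"spin": 0},
  {"dx": 0,"dy": 0,"dz": -2.5,"spin": 0},
  {"dx": 1.5,"dy": -2.5,"dz": -0.5,"spin": 0},
  {"dx": 1.9,"dy": -3.2,"dz": 0,"spin": 0},
  {"dx": 1.9,"dy": -3.2,"dz": 0,"spin": 0},
  {"dx": 1,"dy": -1.7,"dz": 0,"spin": 0},
  {"dx": 0,"dy": 0,"dz": 0,"spin": -5},
  {"dx": 0,"dy": 0,"dz": 0,"spin": -7},
  {"dx": 0,"dy": 0,"dz": 0,"spin": -7},
  {"dx": 0,"dy": 0,"dz": 0,"spin": -7},
  {"dx": 0,"dy": 0,"dz": 0,"spin": -7},
  {"dx": 0,"dy": 0,"dz": 0,"spin": -7},
  {"dx": 0,"dy": 0,"dz": 0,"spin": -7},
  {"dx": 0,"dy": 0,"dz": 0,"spin": -7},
  {"dx": 0,"dy": 0,"dz": 0,"spin": -7},
  {"dx": 0,"dy": 0,"dz": 0,"spin": -7},
  {"dx": 0,"dy": 0,"dz": 0,"spin": -7},
  {"dx": 0,"dy": 0,"dz": 0,"spin": -7},
  {"dx": 0,"dy": 0,"dz": 0,"spin": -5},
  {"dx": 0,"dy": 0,"dz": 0,"spin": 0},
], claw=0.5)

```text
t: 10.8
position: [548.4, -52.6, 219.4]
ee_rot: [-0.005, 0.122, 0.993, 0.001]
ft_force: [-0.4, 0.7, -0.3]
grip_width: 0.752
```

```bash
python3 - <<'E'
from h import *
print(np.round(manip.sense()['joints'],2))
delta(538.7,-46.1,166,182.7)
ang('wrist',2); ang('top',1)
cv2.imwrite('pics/w2.png',manip.grab_frame('wrist'))
E
```

```text
[ 0.32  0.37 -0.43  1.73  0.16  1.09  2.74]
t 10.8 pos [548.4 -52.6 219.4] yaw 166.0 d cm [1.04 0.39 5.35] spin -16.7 F [-0.4  0.7 -0.3] grip 0.752
t 10.8 r 83.3 ang 91.9 p 0.59
t 10.9 r 84.3 ang 91.5 p 0.78
```

View pics/w2.png

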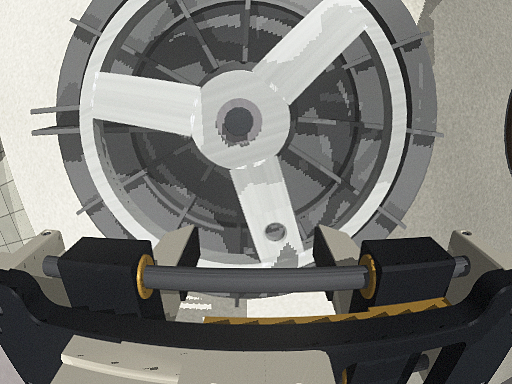

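Emit:
apply_moves([
  {"dx": 0,"dy": 0,"dz": 0,"spin": 5},
  {"dx": 0,"dy": 0,"dz": 0,"spin": 7},
  {"dx": 0,"dy": 0,"dz": 0,"spin": 7},
  {"dx": 0,"dy": 0,"dz": 0,"spin": 7},
  {"dx": 0,"dy": 0,"dz": 0,"spin": 7},
  {"dx": 0,"dy": 0,"dz": 0,"spin": 7},
  {"dx": 0,"dy": 0,"dz": 0,"spin": 7},
  {"dx": 0,"dy": 0,"dz": 0,"spin": 7},
  {"dx": 0,"dy": 0,"dz": 0,"spin": 7},
  {"dx": 0,"dy": 0,"dz": 0,"spin": 7},
  {"dx": 0,"dy": 0,"dz": 0,"spin": 7},
  {"dx": 0,"dy": 0,"dz": 0,"spin": 7},
  {"dx": 0,"dy": 0,"dz": 0,"spin": 7},
  {"dx": 0,"dy": 0,"dz": 0,"spin": 7},
  {"dx": 0,"dy": 0,"dz": 0,"spin": 7},
  {"dx": 0,"dy": 0,"dz": 0,"spin": 7},
  {"dx": 0,"dy": 0,"dz": 0,"spin": 7},
  {"dx": 0,"dy": 0,"dz": 0,"spin": 7},
  {"dx": 0,"dy": 0,"dz": 0,"spin": 7},
  {"dx": 0,"dy": 0,"dz": 0,"spin": 7},
], claw=0.5)

```text
t: 12.82
position: [551.7, -39.1, 223.2]
ee_rot: [0.006, 0.977, 0.214, -0.003]
ft_force: [-0.1, -0.1, 0.4]
grip_width: 0.748
```

```bash
python3 - <<'E'
from h import *
print(np.round(manip.sense()['joints'],2))
delta(540.2,-46,166,1.5)
E
```

```text
[-0.1   0.32  0.08  1.76 -0.01  1.07  0.42]
t 12.82 pos [551.7 -39.1 223.2] yaw 24.7 d cm [-1.28  0.09  5.73] spin 23.2 F [-0.1 -0.1  0.4] grip 0.748
```

Emit:
apply_moves([
  {"dx": 0,"dy": 0,"dz": 0,"spin": 7},
  {"dx": 0,"dy": 0,"dz": 0,"spin": 7},
  {"dx": 0,"dy": 0,"dz": 0,"spin": 6},
  {"dx": 0,"dy": 0,"dz": 0,"spin": 1.5},
  {"dx": -0.6,"dy": 0.3,"dz": 0.7,"spin": 0},
  {"dx": -0.4,"dy": 0.2,"dz": 1,"spin": 0},
  {"dx": -0.1,"dy": 0.1,"dz": 0.7,"spin": 0},
  {"dx": 0,"dy": 0,"dz": 0.2,"spin": 0},
  {"dx": 0,"dy": 0,"dz": 0,"spin": 0},
])

```text
t: 13.57
position: [540.9, -40.4, 197.8]
ee_rot: [0.009, 1.0, 0.022, 0.001]
ft_force: [-0.3, 0.5, -0.5]
grip_width: 0.75
```

```bash
python3 - <<'E'
from h import *
delta(540.2,-46,166,1.5)
ang('wrist',2)
E
```

```text
t 13.57 pos [540.9 -40.4 197.8] yaw 2.5 d cm [-0.1   0.5   3.19] spin 1.0 F [-0.3  0.5 -0.5] grip 0.75
t 13.567 r 85.0 ang 93.6 p 0.73
t 13.567 r 0.9 ang 62.9 p 0.45
t 13.667 r 83.9 ang 93.4 p 0.79
t 13.667 r 65.7 ang 3.3 p 0.4
```

Descend and grip the spoke lightly.

Emit:
apply_moves([
  {"dx": -0.1,"dy": 0.3,"dz": 0.8,"spin": 0},
  {"dx": 0,"dy": 0.2,"dz": 1.0,"spin": 0},
  {"dx": 0,"dy": 0,"dz": 0.8,"spin": 0},
  {"dx": 0,"dy": 0,"dz": 0.3,"spin": 0},
  {"dx": 0,"dy": 0,"dz": 0.1,"spin": 0},
  {"dx": 0,"dy": 0,"dz": 0,"spin": 0},
])

```text
t: 14.27
position: [541.4, -47.3, 165.6]
ee_rot: [0.009, 1.0, 0.021, 0.002]
ft_force: [0.1, -0.9, 0.6]
grip_width: 0.745
```

Emit:
apply_moves([
  {"dx": 0,"dy": 0,"dz": 0,"spin": 0},
  {"dx": 0,"dy": 0,"dz": 0,"spin": 0},
  {"dx": 0,"dy": 0,"dz": 0,"spin": 0},
], claw=-0.05, newtons=3)

```text
t: 14.52
position: [541.5, -47.2, 165.6]
ee_rot: [0.009, 1.0, 0.021, 0.002]
ft_force: [-0.1, 0.5, 0.5]
grip_width: 0.583
```

Emit:
apply_moves([
  {"dx": 0,"dy": 0,"dz": 0,"spin": 0},
  {"dx": 0,"dy": 0,"dz": 0,"spin": 0},
  {"dx": 0,"dy": 0,"dz": 0,"spin": 0},
], claw=-0.35, newtons=3)

```text
t: 14.77
position: [540.6, -46.9, 165.9]
ee_rot: [0.008, 1.0, 0.021, 0.001]
ft_force: [-6.2, 2.2, 2.0]
grip_width: 0.38
```

```bash
python3 - <<'E'
from h import *
delta(540.2,-46,166,1.5)
p=np.array(manip.sense()['position'][:2])-C; print(np.hypot(*p),np.degrees(np.arctan2(p[1],p[0])))
E
```

```text
t 14.77 pos [540.6 -46.9 165.9] yaw 2.4 d cm [-0.04 -0.1  -0.01] spin 0.9 F [-6.2  2.2  2. ] grip 0.38
74.06965287678585 91.24289934104159
```

Emit:
apply_moves([
  {"dx": 0.07,"dy": 0,"dz": 0,"spin": 0.5},
  {"dx": 0.13,"dy": 0.0,"dz": 0,"spin": 1},
  {"dx": 0.19,"dy": 0.01,"dz": 0,"spin": 1.5},
  {"dx": 0.26,"dy": 0.01,"dz": 0,"spin": 2},
  {"dx": 0.26,"dy": 0.01,"dz": 0,"spin": 2},
  {"dx": 0.26,"dy": 0.01,"dz": 0,"spin": 2},
  {"dx": 0.26,"dy": 0.01,"dz": 0,"spin": 2},
  {"dx": 0.26,"dy": 0.01,"dz": 0,"spin": 2},
  {"dx": 0.26,"dy": 0.01,"dz": 0,"spin": 2},
  {"dx": 0.26,"dy": 0.01,"dz": 0,"spin": 2},
  {"dx": 0.26,"dy": 0.01,"dz": 0,"spin": 2},
  {"dx": 0.26,"dy": 0.01,"dz": 0,"spin": 2},
  {"dx": 0.26,"dy": 0.01,"dz": 0,"spin": 2},
  {"dx": 0.26,"dy": 0.01,"dz": 0,"spin": 2},
])

```text
t: 15.93
position: [574.5, -54.4, 166.2]
ee_rot: [0.008, 0.976, -0.216, 0.003]
ft_force: [-1.3, -0.3, -0.1]
grip_width: 0.374
```

```bash
python3 - <<'E'
from h import *
delta(540.2,-46,166,1.5)
p=np.array(manip.sense()['position'][:2])-C; print(np.hypot(*p),np.degrees(np.arctan2(p[1],p[0])))
E
```

```text
t 15.93 pos [574.5 -54.4 166.2] yaw -24.9 d cm [-3.47  0.68  0.  ] spin -26.4 F [-1.3 -0.3 -0.1] grip 0.374
73.98095005033476 64.11605437673178
```

Emit:
apply_moves([
  {"dx": 0.26,"dy": 0.01,"dz": 0,"spin": 2},
  {"dx": 0.3,"dy": 0.01,"dz": 0,"spin": 2.3},
  {"dx": 0.32,"dy": 0.01,"dz": 0,"spin": 2.5},
  {"dx": 0.32,"dy": 0.01,"dz": 0,"spin": 2.5},
  {"dx": 0.32,"dy": 0.01,"dz": 0,"spin": 2.5},
  {"dx": 0.32,"dy": 0.01,"dz": 0,"spin": 2.5},
  {"dx": 0.32,"dy": 0.01,"dz": 0,"spin": 2.5},
  {"dx": 0.32,"dy": 0.01,"dz": 0,"spin": 2.5},
  {"dx": 0.32,"dy": 0.01,"dz": 0,"spin": 2.5},
  {"dx": 0.32,"dy": 0.01,"dz": 0,"spin": 2.5},
  {"dx": 0.32,"dy": 0.01,"dz": 0,"spin": 2.5},
  {"dx": 0.32,"dy": 0.01,"dz": 0,"spin": 2.5},
  {"dx": 0.32,"dy": 0.01,"dz": 0,"spin": 2.5},
  {"dx": 0.32,"dy": 0.01,"dz": 0,"spin": 2.5},
  {"dx": 0.32,"dy": 0.01,"dz": 0,"spin": 2.5},
  {"dx": 0.32,"dy": 0.01,"dz": 0,"spin": 2.5},
  {"dx": 0.32,"dy": 0.01,"dz": 0,"spin": 2.5},
  {"dx": 0.32,"dy": 0.01,"dz": 0,"spin": 2.5},
  {"dx": 0.32,"dy": 0.01,"dz": 0,"spin": 2.5},
  {"dx": 0.32,"dy": 0.01,"dz": 0,"spin": 2.5},
])

```text
t: 17.6
position: [615.7, -106.5, 166.2]
ee_rot: [0.009, 0.774, -0.633, 0.007]
ft_force: [-0.9, -0.9, -0.9]
grip_width: 0.373
```

```bash
python3 - <<'E'
from h import *
delta(540.2,-46,166,1.5)
p=np.array(manip.sense()['position'][:2])-C; print(np.hypot(*p),np.degrees(np.arctan2(p[1],p[0])))
E
```

```text
t 17.6 pos [ 615.7 -106.5  166.2] yaw -78.5 d cm [-7.43  6.19 -0.11] spin -80.0 F [-0.9 -0.9 -0.9] grip 0.373
74.89644642695573 11.135924540769784
```

Emit:
apply_moves([
  {"dx": 0.32,"dy": 0.01,"dz": 0,"spin": 2.5},
  {"dx": 0.32,"dy": 0.01,"dz": 0,"spin": 2.5},
  {"dx": 0.32,"dy": 0.01,"dz": 0,"spin": 2.5},
  {"dx": 0.32,"dy": 0.01,"dz": 0,"spin": 2.5},
  {"dx": 0.32,"dy": 0.01,"dz": 0,"spin": 2.5},
  {"dx": 0.32,"dy": 0.01,"dz": 0,"spin": 2.5},
  {"dx": 0.32,"dy": 0.01,"dz": 0,"spin": 2.5},
  {"dx": 0.26,"dy": 0.01,"dz": 0,"spin": 2},
  {"dx": 0.21,"dy": 0.01,"dz": 0,"spin": 1.6},
  {"dx": 0.16,"dy": 0.01,"dz": 0,"spin": 1.2},
  {"dx": 0.12,"dy": 0,"dz": 0,"spin": 0.9},
  {"dx": 0.08,"dy": 0,"dz": 0,"spin": 0.6},
  {"dx": 0.04,"dy": 0,"dz": 0,"spin": 0.3},
  {"dx": 0,"dy": 0,"dz": 0,"spin": 0},
  {"dx": 0,"dy": 0,"dz": 0,"spin": 0},
])

```text
t: 18.85
position: [615.1, -140.7, 166.1]
ee_rot: [-0.01, -0.609, 0.793, -0.01]
ft_force: [-0.1, -0.1, -0.5]
grip_width: 0.375
```

```bash
python3 - <<'E'
from h import *
import pickle
delta(540.2,-46,166,1.5)
p=np.array(manip.sense()['position'][:2])-C; print(np.hypot(*p),np.degrees(np.arctan2(p[1],p[0])))
P=manip.camera_params('wrist'); f=manip.grab_frame('wrist')
pickle.dump(P,open('w3.pkl','wb')); cv2.imwrite('pics/w3.png',f)
for n,z in [('hole',180),('slot',151),('axle',180)]:
    for a in manip.spot_point('wrist',n)[:1]:
        q=atz('wrist',a['at'],z,P)[:2]; d=q-C; print(n,np.round(a['at'],1),round(a['p'],2),q.round(1),np.hypot(*d).round(1),np.degrees(np.arctan2(d[1],d[0])).round(1))
w=rectify('wrist',f,P,151,760,-60,4,780,600); cv2.imwrite('pics/w3r.png',w)
E
```

```text
t 18.85 pos [ 615.1 -140.7  166.1] yaw -105.0 d cm [-7.22  9.68 -0.21] spin 73.5 F [-0.1 -0.1 -0.5] grip 0.375
75.55046469520165 -15.149518392647733
hole [237.1 254.1] 0.87 [ 625.  -141.2] 85.3 -13.7
slot [216.1 258.1] 0.62 [ 624.6 -144.3] 85.6 -15.8
```

View pics/w3r.png

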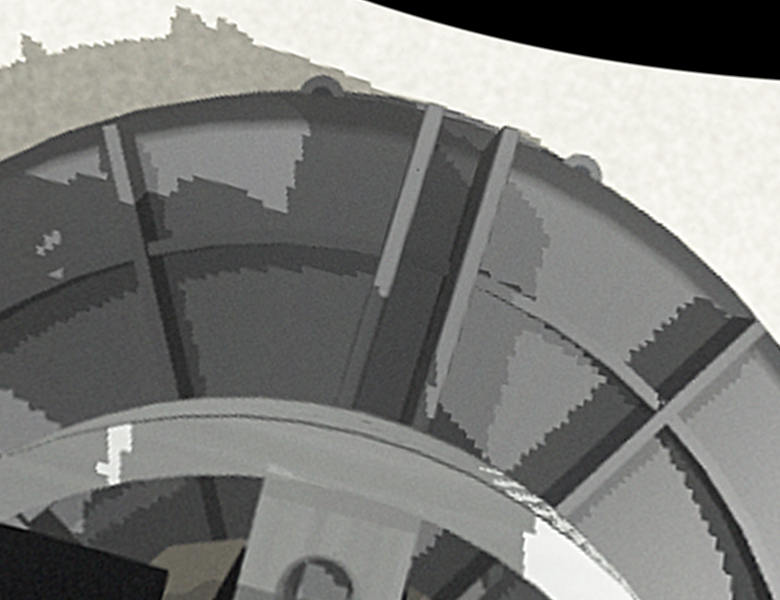

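Emit:
apply_moves([
  {"dx": 0.12,"dy": 0,"dz": 0,"spin": 0.8},
  {"dx": 0.12,"dy": 0,"dz": 0,"spin": 0.8},
  {"dx": 0.06,"dy": 0,"dz": 0,"spin": 0.5},
  {"dx": 0,"dy": 0,"dz": 0,"spin": 0},
  {"dx": 0,"dy": 0,"dz": 0,"spin": 0},
  {"dx": 0,"dy": 0,"dz": 0,"spin": 0},
])

```text
t: 19.55
position: [614.5, -143.7, 166.2]
ee_rot: [-0.009, -0.593, 0.805, -0.01]
ft_force: [-0.3, 1.1, 0.1]
grip_width: 0.371
```

```bash
python3 - <<'E'
from h import *
delta(540.2,-46,166,1.5)
p=np.array(manip.sense()['position'][:2])-C; print(np.hypot(*p),np.degrees(np.arctan2(p[1],p[0])))
E
```

```text
t 19.55 pos [ 614.5 -143.7  166.2] yaw -107.3 d cm [-7.12 10.   -0.22] spin 71.2 F [-0.3  1.1  0.1] grip 0.371
75.80910161736207 -17.434184355768714
```

Open to let go, wait, then lift to look.

Emit:
apply_moves([
  {"dx": 0,"dy": 0,"dz": 0,"spin": 0},
  {"dx": 0,"dy": 0,"dz": 0,"spin": 0},
  {"dx": 0,"dy": 0,"dz": 0,"spin": 0},
  {"dx": 0,"dy": 0,"dz": 0,"spin": 0},
  {"dx": 0,"dy": 0,"dz": 0,"spin": 0},
  {"dx": 0,"dy": 0,"dz": -1,"spin": 0},
  {"dx": 0,"dy": 0,"dz": -3,"spin": 0},
  {"dx": 0,"dy": 0.5,"dz": -3,"spin": 0},
  {"dx": 0,"dy": 1.5,"dz": -3,"spin": 0},
  {"dx": 0,"dy": 1,"dz": -2,"spin": 0},
  {"dx": 0,"dy": 0,"dz": 0,"spin": 0},
  {"dx": 0,"dy": 0,"dz": 0,"spin": 0},
], claw=0.4)

```text
t: 20.55
position: [585.6, -131.2, 294.7]
ee_rot: [-0.009, -0.593, 0.805, -0.01]
ft_force: [0.1, 0.1, -0.5]
grip_width: 0.7
```

```bash
python3 - <<'E'
from h import *
import pickle
from scipy.optimize import least_squares
delta(540.2,-46,166,1.5)
P=manip.camera_params('wrist'); f=manip.grab_frame('wrist')
pickle.dump(P,open('w4.pkl','wb')); cv2.imwrite('pics/w4.png',f)
for n,z in [('hole',180),('slot',151),('axle',180)]:
    for a in manip.spot_point('wrist',n)[:1]:
        q=atz('wrist',a['at'],z,P)[:2]; d=q-C; print(n,np.round(a['at'],1),round(a['p'],2),q.round(1),np.hypot(*d).round(1),np.degrees(np.arctan2(d[1],d[0])).round(1))
g=cv2.GaussianBlur(cv2.cvtColor(f,cv2.COLOR_BGR2GRAY),(3,3),0).astype(np.float32)
c=C.copy(); z=180
for it in range(5):
    pts=[]
    for a in np.radians(np.arange(0,360,2)):
        r=np.arange(112,130,.5); X=np.c_[c[0]+r*np.cos(a),c[1]+r*np.sin(a),np.full(r.size,z)]
        m=project('wrist',X,P)
        if m.min()<2 or m[:,0].max()>509 or m[:,1].max()>215: continue
        v=cv2.remap(g,m[:,0],m[:,1],cv2.INTER_LINEAR).ravel(); d=np.diff(v); k=d.argmin()
        if d[k]<-6: pts.append(X[k,:2]+.25*np.array([np.cos(a),np.sin(a)]))
    pts=np.array(pts)
    s=least_squares(lambda q:np.hypot(*(pts-q[:2]).T)-q[2],[*c,120],loss='soft_l1'); c=s.x[:2]
print(s.x.round(1),len(pts),np.abs(s.fun).mean().round(2))
w1=rectify('wrist',f,P,180,660,-80,3.3,390,500); w2=rectify('wrist',f,P,151,740,-100,3.3,390,500)
cv2.imwrite('pics/w4r.png',np.hstack([w1,w2]))
E
```

```text
t 20.55 pos [ 585.6 -131.2  294.7] yaw -107.3 d cm [-7.13  6.94 12.65] spin 71.2 F [ 0.1  0.1 -0.5] grip 0.7
hole [145.7 251.6] 0.72 [ 623.8 -141.3] 84.1 -14.0
slot [141.3 253.9] 0.61 [ 623.3 -144. ] 84.3 -15.8
axle [229.  255.1] 0.72 [ 542.9 -119.4] 1.8 65.9
[ 542.5 -120.9  119.8] 78 0.35
```

View pics/w4r.png

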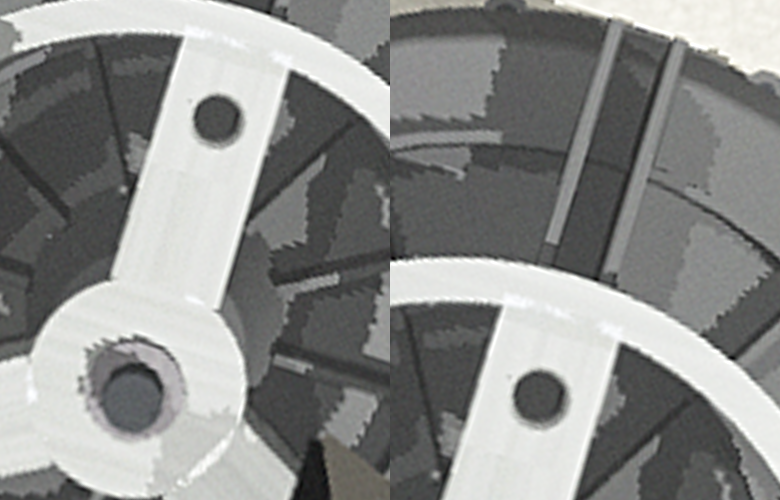

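Emit:
apply_moves([
  {"dx": -1.5,"dy": 1.1,"dz": 0,"spin": 0},
  {"dx": -2.6,"dy": 1.85,"dz": 0,"spin": 0},
  {"dx": -3.3,"dy": 2.34,"dz": 0,"spin": 0},
  {"dx": -3.3,"dy": 2.34,"dz": 0,"spin": 0},
  {"dx": -3.3,"dy": 2.34,"dz": 0,"spin": 0},
  {"dx": -3.3,"dy": 2.34,"dz": 0,"spin": 0},
  {"dx": -3.3,"dy": 2.34,"dz": 0,"spin": 0},
  {"dx": -3.3,"dy": 2.34,"dz": 0,"spin": 0},
  {"dx": -3.3,"dy": 2.34,"dz": 0,"spin": 0},
  {"dx": -3.3,"dy": 2.34,"dz": 0,"spin": 0},
  {"dx": -3.3,"dy": 2.34,"dz": 0,"spin": 0},
  {"dx": -2.6,"dy": 1.85,"dz": 0,"spin": 0},
  {"dx": -1.5,"dy": 1.1,"dz": 0,"spin": -3},
  {"dx": -0.5,"dy": 0.4,"dz": 0,"spin": -7},
  {"dx": 0,"dy": 0,"dz": 1.5,"spin": -7},
  {"dx": 0,"dy": 0,"dz": 2,"spin": -7},
  {"dx": 0,"dy": 0,"dz": 2,"spin": -7},
  {"dx": 0,"dy": 0,"dz": 1.5,"spin": -6},
  {"dx": 0,"dy": 0,"dz": 0,"spin": 0},
  {"dx": 0,"dy": 0,"dz": 0,"spin": 0},
], claw=0.4)

```text
t: 22.42
position: [427.0, 324.6, 184.5]
ee_rot: [0.031, 0.821, -0.569, 0.002]
ft_force: [0.2, -0.3, 1.5]
grip_width: 0.704
```

```bash
python3 - <<'E'
from h import *
import pickle
print(np.round(manip.sense()['joints'],2))
delta(429,347,200,-60)
P=manip.camera_params('wrist'); f=manip.grab_frame('wrist')
pickle.dump(P,open('w5.pkl','wb')); cv2.imwrite('pics/w5.png',f)
for n,z in [('pin_grip',80),('block',0)]:
    for a in manip.spot_point('wrist',n)[:2]: print(n,np.round(a['at'],1),round(a['p'],2),atz('wrist',a['at'],z,P).round(1))
print(ray('wrist',(192,256),P))
r=manip.regions_of('wrist','pin_grip'); print([(a['rect'],a['p']) for a in r])
E
```

```text
[-1.05  0.38  0.38  1.82 -0.14  1.04 -1.82]
t 22.42 pos [427.  324.6 184.5] yaw -69.4 d cm [-1.97 -0.89 -1.68] spin -9.4 F [ 0.2 -0.3  1.5] grip 0.704
pin_grip [174.3 235.4] 0.7 [431.  342.4  80. ]
block [157.5 273.1] 0.8 [441.5 301.5   0. ]
(array([507.99085477, 362.30345545, 337.57512092]), array([-0.31522106, -0.15809063, -0.935758  ]))
[([224.1, 155.0, 25.4, 38.0], 0.68)]
```

View pics/w5.png

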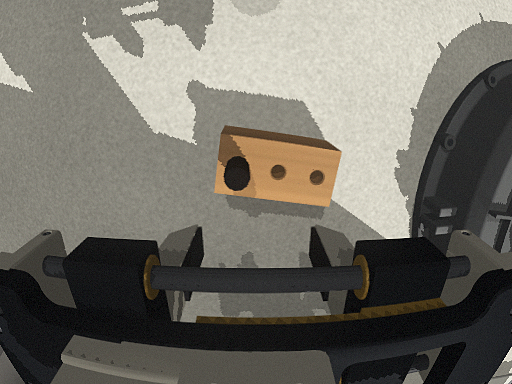

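```bash
python3 - <<'E'
from h import *
import pickle
P=pickle.load(open('w5.pkl','rb'))
a=atz('wrist',(172,278),60,P); b=atz('wrist',(177,317),60,P)
print(a,b,np.linalg.norm(a-b),'pin',2*a-b)
print('handle top',atz('wrist',(167,238),100,P),'bot-ish',atz('wrist',(174,236),80,P))
s=manip.sense(); print(np.round(s['ee_rot'],3)); m=R.from_quat(np.roll(s['ee_rot'],-1)).as_matrix(); print(m.round(3))
delta(430.5,341.5,None,-60)
E
```

```text
[441.33757275 302.44435583  60.        ] [450.13132483 263.40570439  60.        ] 40.01682623090804 pin [432.54382067 341.48300726  60.        ]
handle top [443.63956746 343.98996959 100.        ] bot-ish [431.40380027 341.95597406  80.        ]
[ 0.03   0.822 -0.569  0.003]
[[ 0.352 -0.936 -0.03 ]
 [-0.935 -0.35  -0.052]
 [ 0.038  0.046 -0.998]]
t 22.62 pos [427.5 325.8 186. ] yaw -69.4 d cm [-1.36 -0.83 -0.09] spin -9.4 F [-0.4 -0.2  0.6] grip 0.699
```

Emit:
apply_moves([
  {"dx": -0.5,"dy": -0.35,"dz": 0,"spin": 0},
  {"dx": -0.5,"dy": -0.35,"dz": 0,"spin": 0},
  {"dx": -0.3,"dy": -0.2,"dz": 0,"spin": 0},
  {"dx": 0,"dy": 0,"dz": 0,"spin": -3},
  {"dx": 0,"dy": 0,"dz": 0,"spin": -6},
  {"dx": 0,"dy": 0,"dz": 0,"spin": -6},
  {"dx": 0,"dy": 0,"dz": 0,"spin": -6},
  {"dx": 0,"dy": 0,"dz": 0,"spin": -6},
  {"dx": 0,"dy": 0,"dz": 0,"spin": -6},
  {"dx": 0,"dy": 0,"dz": 0,"spin": -3},
  {"dx": 0,"dy": 0,"dz": 0,"spin": 0},
  {"dx": 0,"dy": 0,"dz": 0,"spin": 0},
])

```text
t: 23.62
position: [434.1, 351.1, 189.8]
ee_rot: [0.024, 0.961, -0.274, -0.005]
ft_force: [0.5, 0.1, 0.3]
grip_width: 0.697
```

```bash
cat >> h.py <<'E'
def tilt():
    m=R.from_quat(np.roll(manip.sense()['ee_rot'],-1)).as_matrix(); print('toolz',m[:,2].round(3),'xz',m[2,0].round(3),'yz',m[2,1].round(3))
E
python3 - <<'E'
from h import *
tilt()
delta(432,341.7,66,-30)
P=manip.camera_params('wrist'); manip.grab_frame('wrist')
for a in manip.spot_point('wrist','pin_grip')[:2]: print(np.round(a['at'],1),round(a['p'],2),atz('wrist',a['at'],80,P).round(1))
for a in manip.spot_point('wrist','block')[:1]: print(np.round(a['at'],1),round(a['p'],2),atz('wrist',a['at'],0,P).round(1))
E
```

```text
toolz [-0.023 -0.044 -0.999] xz 0.004 yz 0.049
t 23.62 pos [434.1 351.1 189.8] yaw -31.8 d cm [ 0.27  0.3  12.41] spin -1.8 F [0.5 0.1 0.3] grip 0.697
[193.6 261.7] 0.78 [433.  339.2  80. ]
[190.4 283. ] 0.9 [443.1 301.9   0. ]
```

Emit:
apply_moves([
  {"dx": 0.15,"dy": 0.15,"dz": 1,"spin": 0},
  {"dx": 0.12,"dy": 0.15,"dz": 2,"spin": 0},
  {"dx": 0,"dy": 0,"dz": 2.5,"spin": 0},
  {"dx": 0,"dy": 0,"dz": 2.5,"spin": 0},
  {"dx": 0,"dy": 0,"dz": 1.5,"spin": 0},
  {"dx": 0,"dy": 0,"dz": 0.7,"spin": 0},
  {"dx": 0,"dy": 0,"dz": 0.2,"spin": 0},
  {"dx": 0,"dy": 0,"dz": 0,"spin": 0},
], claw=0.2)

```text
t: 24.43
position: [432.7, 341.2, 79.5]
ee_rot: [0.024, 0.96, -0.278, -0.004]
ft_force: [0.3, -0.0, -0.7]
grip_width: 0.6
```

```bash
python3 - <<'E'
from h import *
tilt()
delta(432.2,341.2,66,-30)
E
```

```text
toolz [-0.02  -0.044 -0.999] xz 0.006 yz 0.048
t 24.43 pos [432.7 341.2  79.5] yaw -32.3 d cm [-0.05 -0.04  1.35] spin -2.3 F [ 0.3 -0.  -0.7] grip 0.6
```

Emit:
apply_moves([
  {"dx": 0,"dy": 0,"dz": 0.5,"spin": 0},
  {"dx": 0,"dy": 0,"dz": 0.4,"spin": 0},
  {"dx": 0,"dy": 0,"dz": 0.15,"spin": 0},
  {"dx": 0,"dy": 0,"dz": 0,"spin": 0},
])

```text
t: 24.77
position: [433.9, 341.9, 70.3]
ee_rot: [0.022, 0.96, -0.278, -0.003]
ft_force: [-0.1, 0.2, 0.7]
grip_width: 0.599
```

Emit:
apply_moves([
  {"dx": 0,"dy": 0,"dz": 0,"spin": 0},
  {"dx": 0,"dy": 0,"dz": 0,"spin": 0},
  {"dx": 0,"dy": 0,"dz": 0,"spin": 0},
  {"dx": 0,"dy": 0,"dz": 0,"spin": 0},
  {"dx": 0,"dy": 0,"dz": 0,"spin": 0},
  {"dx": 0,"dy": 0,"dz": 0,"spin": 0},
], claw=-1, newtons=15)

```text
t: 25.27
position: [434.8, 342.9, 71.9]
ee_rot: [0.021, 0.96, -0.278, -0.002]
ft_force: [0.1, -0.9, -1.1]
grip_width: 0.234
```

```bash
python3 - <<'E'
from h import *
tilt()
delta(432.2,341.2,66,-30)
E
```

```text
toolz [-0.015 -0.039 -0.999] xz 0.008 yz 0.041
t 25.27 pos [434.8 342.9  71.9] yaw -32.3 d cm [-0.13  0.25  0.6 ] spin -2.3 F [ 0.1 -0.9 -1.1] grip 0.234
```

Emit:
apply_moves([
  {"dx": 0.01,"dy": 0.04,"dz": -1,"spin": 0},
  {"dx": 0.02,"dy": 0.08,"dz": -2,"spin": 0},
  {"dx": 0.02,"dy": 0.1,"dz": -2.5,"spin": 0},
  {"dx": 0.02,"dy": 0.12,"dz": -3,"spin": 0},
  {"dx": 0.02,"dy": 0.12,"dz": -3,"spin": 0},
  {"dx": 0.02,"dy": 0.12,"dz": -3,"spin": 0},
  {"dx": 0.02,"dy": 0.1,"dz": -2.5,"spin": 0},
  {"dx": 0.02,"dy": 0.06,"dz": -1.5,"spin": 0},
  {"dx": 0.01,"dy": 0.04,"dz": -1,"spin": 0},
  {"dx": 0,"dy": 0,"dz": -0.3,"spin": 0},
  {"dx": 0,"dy": 0,"dz": 0,"spin": 0},
])

```text
t: 26.18
position: [434.4, 341.6, 286.3]
ee_rot: [0.02, 0.96, -0.279, -0.001]
ft_force: [-0.6, -0.3, -1.1]
grip_width: 0.232
```

```bash
python3 - <<'E'
from h import *
tilt()
delta(623.7,-145.8,275,-30)
E
```

```text
toolz [-0.014 -0.038 -0.999] xz 0.009 yz 0.039
t 26.18 pos [434.4 341.6 286.3] yaw -32.4 d cm [42.08 30.95  2.7 ] spin -2.4 F [-0.6 -0.3 -1.1] grip 0.232
```

Emit:
apply_moves([
  {"dx": 0.64,"dy": 0.47,"dz": 0.02,"spin": 0},
  {"dx": 1.29,"dy": 0.95,"dz": 0.05,"spin": 0},
  {"dx": 1.93,"dy": 1.42,"dz": 0.07,"spin": 0},
  {"dx": 2.41,"dy": 1.78,"dz": 0.09,"spin": 0},
  {"dx": 2.41,"dy": 1.78,"dz": 0.09,"spin": 0},
  {"dx": 2.41,"dy": 1.78,"dz": 0.09,"spin": 0},
  {"dx": 2.41,"dy": 1.78,"dz": 0.09,"spin": 0},
  {"dx": 2.41,"dy": 1.78,"dz": 0.09,"spin": 0},
  {"dx": 2.41,"dy": 1.78,"dz": 0.09,"spin": 0},
  {"dx": 2.41,"dy": 1.78,"dz": 0.09,"spin": 0},
  {"dx": 2.41,"dy": 1.78,"dz": 0.09,"spin": 0},
  {"dx": 2.41,"dy": 1.78,"dz": 0.09,"spin": 0},
  {"dx": 2.41,"dy": 1.78,"dz": 0.09,"spin": 0},
  {"dx": 2.41,"dy": 1.78,"dz": 0.09,"spin": 0},
  {"dx": 1.93,"dy": 1.42,"dz": 0.07,"spin": 0},
  {"dx": 1.29,"dy": 0.95,"dz": 0.05,"spin": 0},
  {"dx": 0.64,"dy": 0.47,"dz": 0.02,"spin": 0},
  {"dx": 0,"dy": 0,"dz": 0,"spin": 0},
  {"dx": 0,"dy": 0,"dz": 0,"spin": 0},
])

```text
t: 27.77
position: [581.5, -87.3, 266.7]
ee_rot: [0.032, 0.959, -0.28, -0.016]
ft_force: [0.7, 1.0, 0.4]
grip_width: 0.234
```

```bash
python3 - <<'E'
from h import *
tilt()
delta(623.7,-145.8,275,-30)
E
```

```text
toolz [-0.048 -0.052 -0.997] xz -0.012 yz 0.07
t 27.77 pos [581.5 -87.3 266.7] yaw -32.5 d cm [ 6.7   2.72 -0.73] spin -2.5 F [0.7 1.  0.4] grip 0.234
```

Emit:
apply_moves([
  {"dx": 1,"dy": 0.4,"dz": -0.1,"spin": 0},
  {"dx": 1.8,"dy": 0.7,"dz": -0.2,"spin": 0},
  {"dx": 1.8,"dy": 0.7,"dz": -0.2,"spin": 0},
  {"dx": 1,"dy": 0.4,"dz": -0.2,"spin": 0},
  {"dx": 0.4,"dy": 0.15,"dz": 0,"spin": 0},
  {"dx": 0,"dy": 0,"dz": 0,"spin": 0},
  {"dx": 0,"dy": 0,"dz": 0,"spin": 0},
])

```text
t: 28.35
position: [621.7, -132.3, 273.2]
ee_rot: [0.03, 0.961, -0.273, -0.018]
ft_force: [0.5, -0.2, -1.0]
grip_width: 0.233
```

```bash
python3 - <<'E'
from h import *
import pickle
np.set_printoptions(precision=1,suppress=True)
tilt()
delta(623.7,-145.8,255,-30)
rs={}
for c in ['wrist','side','top']:
    P=manip.camera_params(c); f=manip.grab_frame(c); cv2.imwrite(f'pics/v_{c}.png',f); pickle.dump(P,open(f'v_{c}.pkl','wb'))
    for n in ['pin_grip','pin_tip','hole']:
        r=manip.spot_point(c,n)
        if r: rs[c,n]=ray(c,r[0]['at'],P); print(c,n,np.round(r[0]['at'],1),round(r[0]['p'],2))
for n in ['pin_grip','pin_tip']:
    for a,b in [('wrist','side'),('wrist','top'),('side','top')]:
        if (a,n) in rs and (b,n) in rs: print(n,a,b,*tri(rs[a,n],rs[b,n]))
f=cv2.imread('pics/v_wrist.png'); s=cv2.imread('pics/v_side.png')
cv2.imwrite('pics/v.png',np.hstack([cv2.resize(f[100:300,150:350],(400,400)),cv2.resize(s[150:250,240:340],(400,400),interpolation=cv2.INTER_CUBIC)]))
E
```

```text
toolz [-0.1 -0.  -1. ] xz -0.018 yz 0.067
t 28.35 pos [ 621.7 -132.3  273.2] yaw -31.7 d cm [0.9 0.9 1.9] spin -1.7 F [ 0.5 -0.2 -1. ] grip 0.233
wrist pin_grip [250.5 256.6] 0.78
wrist pin_tip [203.9 252.6] 0.55
side pin_grip [175.9 303.3] 0.62
side pin_tip [194.8 295.4] 0.68
side hole [204.3 298.3] 0.59
pin_grip wrist side [ 628.3 -135.2  284.5] 14.481179010097838
pin_tip wrist side [ 617.4 -133.7  208.8] 2.913459154717556
```

View pics/v.png

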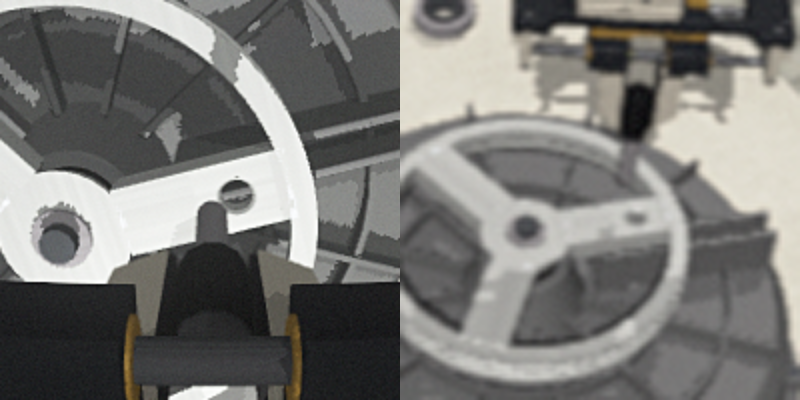

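```bash
python3 - <<'E'
from h import *
import pickle
np.set_printoptions(precision=1,suppress=True)
P=pickle.load(open('v_wrist.pkl','rb'))
t=atz('wrist',(203,255),209,P); h=atz('wrist',(198,268.5),180,P)
hd=atz('wrist',(219+0,255.5),250,P)
d=h-t; m=R.from_quat(np.roll(manip.sense()['ee_rot'],-1)).as_matrix()
print('tip',t,'hole',h,'d',d,'level move cm tool',m.T@np.array([d[0],d[1],0])/10, 'up 1cm', m.T@np.array([0,0,1]))
E
```

```text
tip [ 618.3 -133.1  209. ] hole [ 624.  -145.7  180. ] d [  5.6 -12.6 -29. ] level move cm tool [1.1 0.8 0. ] up 1cm [-0.   0.1 -1. ]
```

Emit:
apply_moves([
  {"dx": 0.4,"dy": 0.3,"dz": 0.03,"spin": 0},
  {"dx": 0.4,"dy": 0.27,"dz": 0.03,"spin": 0},
  {"dx": 0.2,"dy": 0.13,"dz": 0.02,"spin": 0},
  {"dx": 0.05,"dy": 0.02,"dz": 0,"spin": 0},
  {"dx": 0.01,"dy": -0.03,"dz": 0.5,"spin": 0},
  {"dx": 0.01,"dy": -0.04,"dz": 0.6,"spin": 0},
  {"dx": 0.0,"dy": -0.02,"dz": 0.3,"spin": 0},
  {"dx": 0,"dy": 0,"dz": 0,"spin": 0},
  {"dx": 0,"dy": 0,"dz": 0,"spin": 0},
])

```text
t: 29.7
position: [626.9, -146.7, 256.6]
ee_rot: [0.03, 0.961, -0.274, -0.018]
ft_force: [-0.0, -0.1, -0.8]
grip_width: 0.234
```

```bash
python3 - <<'E'
from h import *
import pickle
tilt()
delta(627.3,-144.9,254,-30)
P=manip.camera_params('wrist'); f=manip.grab_frame('wrist'); cv2.imwrite('pics/y.png',f); pickle.dump(P,open('y.pkl','wb'))
for n in ['pin_tip','hole','pin_grip']:
    for r in manip.spot_point('wrist',n)[:1]: print(n,np.round(r['at'],1),round(r['p'],2),atz('wrist',r['at'],180,P))
cv2.imwrite('pics/yc.png',cv2.resize(f[130:280,180:330],(600,600),interpolation=cv2.INTER_CUBIC))
E
```

```text
toolz [-0.051 -0.049 -0.998] xz -0.018 yz 0.068
t 29.7 pos [ 626.9 -146.7  256.6] yaw -31.8 d cm [-0.06 -0.19  0.25] spin -1.8 F [-0.  -0.1 -0.8] grip 0.234
pin_tip [205.8 254. ] 0.86 [ 618.32272703 -153.7717101   180.        ]
hole [195.9 252.3] 0.65 [ 621.90172466 -145.39565065  180.        ]
pin_grip [251.8 256.9] 0.85 [ 596.11349716 -194.18578183  180.        ]
```

View pics/yc.png

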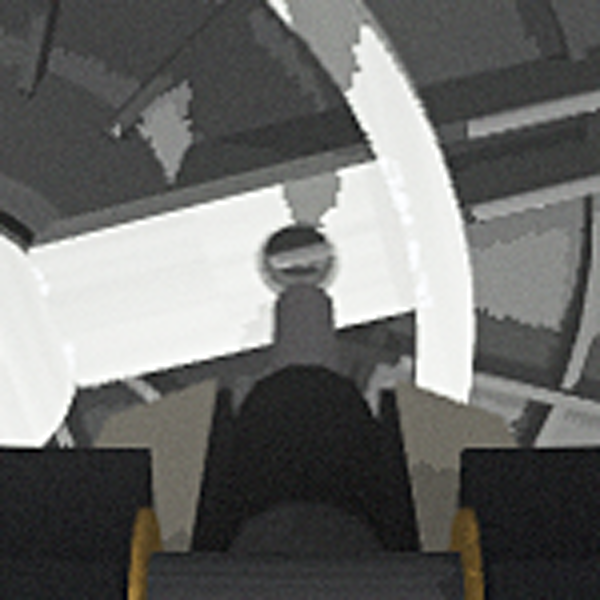

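```bash
python3 - <<'E'
from h import *
import pickle
P=pickle.load(open('y.pkl','rb'))
for r in (203,204,205.8): print(atz('wrist',(r,255.5),192.6,P).round(1))
h=atz('wrist',(194.5,254.3),180,P); print('hole',h.round(1), np.degrees(np.arctan2(*(h[:2]-[542.4,-121])[::-1])))
p=manip.sense()['position']; print(p)
E
```

```text
[ 623.9 -147.7  192.6]
[ 623.4 -148.4  192.6]
[ 622.6 -149.7  192.6]
hole [ 624.  -145.2  180. ] -16.521773297340676
[ 627.22297879 -146.81078635  257.23642833]
```

Emit:
apply_moves([
  {"dx": -0.06,"dy": -0.13,"dz": 0,"spin": 0},
  {"dx": -0.05,"dy": -0.12,"dz": 0.1,"spin": 0},
  {"dx": 0,"dy": -0.02,"dz": 0.3,"spin": 0},
  {"dx": 0,"dy": -0.02,"dz": 0.3,"spin": 0},
  {"dx": 0,"dy": -0.01,"dz": 0.15,"spin": 0},
  {"dx": 0,"dy": -0.01,"dz": 0.12,"spin": 0},
  {"dx": 0,"dy": -0.01,"dz": 0.12,"spin": 0},
  {"dx": 0,"dy": -0.01,"dz": 0.12,"spin": 0},
  {"dx": 0,"dy": -0.01,"dz": 0.12,"spin": 0},
  {"dx": 0,"dy": -0.01,"dz": 0.12,"spin": 0},
  {"dx": 0,"dy": -0.01,"dz": 0.12,"spin": 0},
])

```text
t: 30.82
position: [627.8, -143.5, 240.4]
ee_rot: [0.03, 0.961, -0.274, -0.017]
ft_force: [-0.3, 0.3, -0.7]
grip_width: 0.232
```

```bash
python3 - <<'E'
from h import *
tilt(); delta(627.3,-144.3,240,-30)
P=manip.camera_params('wrist'); f=manip.grab_frame('wrist')
for n in ['pin_tip','hole']:
    for r in manip.spot_point('wrist',n)[:1]: print(n,np.round(r['at'],1),round(r['p'],2),atz('wrist',r['at'],180,P))
E
```

```text
toolz [-0.049 -0.049 -0.998] xz -0.016 yz 0.067
t 30.82 pos [ 627.8 -143.5  240.4] yaw -31.8 d cm [0.   0.09 0.04] spin -1.8 F [-0.3  0.3 -0.7] grip 0.232
pin_tip [206.4 255.9] 0.66 [ 624.53463205 -145.77874507  180.        ]
hole [205.6 252.7] 0.84 [ 622.76405415 -143.89015284  180.        ]
```

Emit:
apply_moves([
  {"dx": 0,"dy": -0.01,"dz": 0.13,"spin": 0},
  {"dx": 0,"dy": -0.01,"dz": 0.13,"spin": 0},
  {"dx": 0,"dy": -0.01,"dz": 0.13,"spin": 0},
  {"dx": 0,"dy": -0.01,"dz": 0.13,"spin": 0},
  {"dx": 0,"dy": -0.01,"dz": 0.13,"spin": 0},
  {"dx": 0,"dy": -0.01,"dz": 0.13,"spin": 0},
  {"dx": 0,"dy": -0.01,"dz": 0.13,"spin": 0},
  {"dx": 0,"dy": -0.01,"dz": 0.13,"spin": 0},
])

```text
t: 31.63
position: [627.8, -143.4, 229.4]
ee_rot: [0.03, 0.961, -0.274, -0.017]
ft_force: [0.4, -0.3, -0.9]
grip_width: 0.233
```

Emit:
apply_moves([
  {"dx": 0,"dy": -0.01,"dz": 0.13,"spin": 0},
  {"dx": 0,"dy": -0.01,"dz": 0.13,"spin": 0},
  {"dx": 0,"dy": -0.01,"dz": 0.13,"spin": 0},
  {"dx": 0,"dy": -0.01,"dz": 0.13,"spin": 0},
  {"dx": 0,"dy": -0.01,"dz": 0.13,"spin": 0},
  {"dx": 0,"dy": -0.01,"dz": 0.13,"spin": 0},
])

```text
t: 32.13
position: [627.6, -143.3, 220.6]
ee_rot: [0.03, 0.961, -0.274, -0.017]
ft_force: [0.1, -0.7, -0.5]
grip_width: 0.231
```

Emit:
apply_moves([
  {"dx": 0,"dy": -0.01,"dz": 0.13,"spin": 0},
  {"dx": 0,"dy": -0.01,"dz": 0.13,"spin": 0},
  {"dx": 0,"dy": -0.01,"dz": 0.13,"spin": 0},
  {"dx": 0,"dy": -0.01,"dz": 0.13,"spin": 0},
  {"dx": 0,"dy": -0.01,"dz": 0.13,"spin": 0},
  {"dx": 0,"dy": -0.01,"dz": 0.13,"spin": 0},
])

```text
t: 32.63
position: [627.6, -143.2, 211.9]
ee_rot: [0.03, 0.961, -0.274, -0.017]
ft_force: [0.4, 0.7, -1.4]
grip_width: 0.233
```

Emit:
apply_moves([
  {"dx": 0,"dy": -0.01,"dz": 0.13,"spin": 0},
  {"dx": 0,"dy": -0.01,"dz": 0.13,"spin": 0},
  {"dx": 0,"dy": -0.01,"dz": 0.13,"spin": 0},
  {"dx": 0,"dy": -0.01,"dz": 0.13,"spin": 0},
  {"dx": 0,"dy": -0.01,"dz": 0.13,"spin": 0},
  {"dx": 0,"dy": -0.01,"dz": 0.13,"spin": 0},
])

```text
t: 33.13
position: [627.5, -143.0, 203.3]
ee_rot: [0.03, 0.961, -0.274, -0.017]
ft_force: [0.2, -0.5, -0.4]
grip_width: 0.235
```

Emit:
apply_moves([
  {"dx": 0,"dy": -0.01,"dz": 0.12,"spin": 0},
  {"dx": 0,"dy": -0.01,"dz": 0.12,"spin": 0},
  {"dx": 0,"dy": -0.01,"dz": 0.12,"spin": 0},
  {"dx": 0,"dy": -0.01,"dz": 0.1,"spin": 0},
])

```text
t: 33.47
position: [627.5, -143.0, 198.1]
ee_rot: [0.03, 0.961, -0.274, -0.017]
ft_force: [-0.4, -0.9, -1.2]
grip_width: 0.232
```

Emit:
apply_moves([
  {"dx": 0,"dy": -0.01,"dz": 0.08,"spin": 0},
  {"dx": 0,"dy": -0.01,"dz": 0.08,"spin": 0},
  {"dx": 0,"dy": -0.01,"dz": 0.08,"spin": 0},
  {"dx": 0,"dy": 0,"dz": 0.06,"spin": 0},
  {"dx": 0,"dy": 0,"dz": 0,"spin": 0},
])

```text
t: 33.88
position: [627.3, -143.0, 194.6]
ee_rot: [0.03, 0.961, -0.274, -0.017]
ft_force: [1.1, -0.3, -1.0]
grip_width: 0.235
```

Nearly home with no contact force. I'll release and let the pin settle.

Emit:
apply_moves([
  {"dx": 0,"dy": 0,"dz": 0,"spin": 0},
  {"dx": 0,"dy": 0,"dz": 0,"spin": 0},
  {"dx": 0,"dy": 0,"dz": 0,"spin": 0},
  {"dx": 0,"dy": 0,"dz": 0,"spin": 0},
  {"dx": 0,"dy": 0,"dz": 0,"spin": 0},
], claw=0)

```text
t: 34.3
position: [627.9, -142.9, 195.1]
ee_rot: [0.03, 0.961, -0.274, -0.016]
ft_force: [-0.3, -0.2, -0.1]
grip_width: 0.489
```

Emit:
apply_moves([
  {"dx": 0,"dy": 0,"dz": -1,"spin": 0},
  {"dx": 0,"dy": 0.05,"dz": -2,"spin": 0},
  {"dx": 0,"dy": 0.1,"dz": -2.5,"spin": 0},
  {"dx": 0,"dy": 0.1,"dz": -2.5,"spin": 0},
  {"dx": 0,"dy": 0.1,"dz": -2,"spin": 0},
  {"dx": 0,"dy": 0,"dz": 0,"spin": 0},
  {"dx": 0,"dy": 0,"dz": 0,"spin": 0},
])

```text
t: 34.88
position: [630.5, -140.6, 303.0]
ee_rot: [0.03, 0.961, -0.274, -0.016]
ft_force: [0.3, -0.1, -1.2]
grip_width: 0.5
```

```bash
python3 - <<'E'
from h import *
np.set_printoptions(precision=1,suppress=True)
delta(0,0,0,0); rs={}
fs={}
for c in ['wrist','side','top']:
    P=manip.camera_params(c); fs[c]=manip.grab_frame(c)
    for n in ['pin_grip']:
        r=manip.spot_point(c,n)
        if r: rs[c]=ray(c,r[0]['at'],P); print(c,n,np.round(r[0]['at'],1),round(r[0]['p'],2),atz(c,r[0]['at'],200,P))
for a,b in [('wrist','side'),('wrist','top'),('side','top')]:
    if a in rs and b in rs: print(a,b,*tri(rs[a],rs[b]))
cv2.imwrite('pics/end.png',np.hstack([cv2.resize(fs['wrist'][100:300,150:350],(400,400)),cv2.resize(fs['side'][150:250,240:340],(400,400),interpolation=cv2.INTER_CUBIC)]))
E
```

```text
t 34.88 pos [ 630.5 -140.6  303. ] yaw -31.8 d cm [-60.5  19.2  32.6] spin -31.8 F [ 0.3 -0.1 -1.2] grip 0.5
wrist pin_grip [193.5 252.3] 0.61 [ 620.7 -146.1  200. ]
side pin_grip [197.5 300.7] 0.4 [ 631.7 -144.7  200. ]
wrist side [ 625.1 -146.6  205.9] 7.856638616748204
```

View pics/end.png

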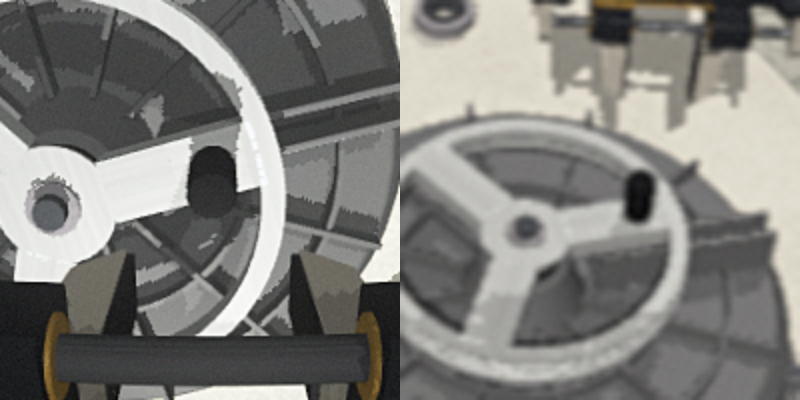

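```bash
python3 - <<'E'
from h import *
a=np.linspace(0,6.28,60)
for c in ['wrist','side']:
    P=manip.camera_params(c); f=manip.grab_frame(c)
    g=cv2.cvtColor(f,cv2.COLOR_BGR2GRAY)
    for dz in (0,3,6,12):
        X=np.vstack([np.c_[623.8+11*np.cos(a),-145.7+11*np.sin(a),np.full(60,z+dz)] for z in (180,220)])
        m=project(c,X,P); print(c,dz,'rows',m[:,1].min(),m[:,1].max(),'cols',m[:,0].min(),m[:,0].max())
    # observed dark blob near
    r0,c0=((191,256) if c=='wrist' else (198,300))
    k=25 if c=='wrist' else 12
    s=(g[r0-k:r0+k,c0-k:c0+k]<45).astype(np.uint8); n,l,st,ce=cv2.connectedComponentsWithStats(s)
    for q in st[1:]:
        if q[4]>40: print('blob rows',q[1]+r0-k,q[1]+q[3]-1+r0-k,'cols',q[0]+c0-k,q[0]+q[2]-1+c0-k,q[4])
E
```

```text
wrist 0 rows 173.70972 212.35515 cols 242.89122 268.75696
wrist 3 rows 174.68962 213.86829 cols 242.68333 268.83502
wrist 6 rows 175.68939 215.41383 cols 242.47104 268.9146
wrist 12 rows 177.75099 218.60608 cols 242.03261 269.0786
blob rows 173 203 cols 245 269 369
side 0 rows 191.32747 205.8416 cols 294.35858 303.01395
side 3 rows 190.63045 205.17696 cols 294.44464 303.11697
side 6 rows 189.93105 204.51004 cols 294.531 303.22034
side 12 rows 188.52502 203.16942 cols 294.70462 303.42816
blob rows 193 204 cols 297 302 57
```

```bash
python3 -c "
from h import *
print(manip.hand_in(), manip.sense()['t'])"
```

```text
the job is handed in; nothing more can be done
the job is handed in; nothing more can be done
```

The job is done and handed in at about 35 s of the 72 s allowed; it reports no verdict.

- **Spin:** I pushed the hole's spoke up to about 0.8 rad/s, and it ran free for about 2 s.
- **Braking:** Light fingertip pressure on the rim, at most about 11 N in the force readings, brought it to rest.
- **Alignment:** I gripped the spoke with 3 N, turned it over the slot and let go. The wrist camera then put the hole at −17.2° and the slot at −16.9°, which is about 0.4 mm apart.
- **Pin:** I took it from the block and lowered it through the hole into the slot with no measurable contact force. I let go about 2 mm above the face and it dropped home.

**Last checks:** The handle's outline in the wrist and side pictures matches a pin standing upright and fully seated to within a few mm. The gripper is clear, about 100 mm above the pin, and I kept away from the other things on the worktop.

**Disagreements and limits:**
- The network's triangulated handle centre read about 6 mm high, but its two rays missed each other by 8 mm, so I went by the outline.
- The wrist outline's lower edge, read by eye, was about 3 pixels short of the model. A dark-pixel threshold that merged with shadow came out shorter still.
- The tool had drifted about 4° from vertical by the time of insertion, but the pin still went in freely.
- One spin move ran the last joint up to its range limit (2.74 rad). The arm stopped there, and I turned it back.

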